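# Seat the pole joint in its dock and latch it

### The job

Take the hexagonal aluminium pole joint from the wooden rack and put it into the dark grey dock: shuffle it gently about on the pocket floor, never leaning on it hard (stay under 30 N), until its flat foot drops fully home in the slot and its flange lies on the floor. Then let go of it and slide the dock's latch all the way in over the flange. Leave everything else on the shelf where it is.

Things in the scene. Friction and masses are not known exactly. Their poses are not given: they have to be found in the camera images.
- pole_joint: Aluminium pole joint, 0.18 kg, upright, 74 mm tall. Bottom up: flat foot 28 (its x) x 16 (its y) x 12 mm high; round flange 64 mm across, 12 to 18 mm above the origin; hexagonal bar 20 mm across flats, 18 to 74 mm above the origin, to grip; one pair of flats faces its +-y. Origin: centre of the foot's underside, z up. Stands loose in a rack hole. A half turn about z makes no difference.
- dock: Dark grey plastic dock fixed to the shelf. Origin: on the shelf below the centre of its pocket, z up. Square open pocket 82 x 82 mm inside, walls 6 mm, rim 34 mm above the shelf. The latch track reaches 115 mm from the origin on its -y side and is 40 mm wide. Pole joint fully home: its origin 6 mm above this one, flange lying on the pocket floor; foot only resting on the floor: 18 mm.
- pocket_floor (a point): Centre of the pocket's floor, 18 mm above the shelf: a steel plate 66 x 66 x 14 mm with a slot 30 x 18 mm, edges chamfered 1 mm, for the foot. The slot's long side lies roughly along the dock's x, but the plate was screwed down carelessly: the slot may be up to 7 mm off this point in each of the dock's x and y and turned up to 0.3 rad either way (not measured; the plate holds fast).
- latch (a joint): Travel of the dock's latch in m: 0 = fully out, 0.024 = fully in. Slides along the dock's +y, rubs with about 1.5 N, stays where left; starts within 2 mm of fully out, clear of the pocket. Its tongue, 18 mm wide and 6 mm thick, underside 26 mm above the shelf, passes 2 mm above a flange that is fully home and runs against one that is not.
- latch_tab (a point): Top centre of the latch's upright black tab, 24 mm wide (dock's x), 8 mm thick (dock's y), standing from 32 to 64 mm above the shelf; 86 mm from the dock's origin on its -y side when the latch is fully out. Pinch or push it.
- rack: Fixed wooden block 78 (x) x 176 (y) x 16 mm with two 38 mm round holes, 45 mm either side of its centre along its y. Origin: centre of the underside. One hole has the pole joint, the other the round joint.
- round_joint: A different aluminium joint, with a round 28 mm barrel, 74 mm tall, round foot, same flange; origin at the foot's underside. Not needed: leave it in the rack.
- scraper: Yellow plastic scraper lying flat, about 145 x 75 mm, 14 mm high; bystander.
- pad: Black silicone scrubbing pad 90 x 65 x 18 mm; bystander.
- steel_hook: Small stainless steel hook lying flat, about 80 x 35 mm, 6 mm high; bystander.
- polish_tin: Bare metal tin 56 mm across, 45 mm tall, origin at its underside; bystander between rack and dock.
- cleaner: Small white cleaner bottle 60 mm across, 100 mm tall, origin at its underside; bystander.
- wax_jar: Glass jar 70 mm across, 80 mm tall, origin at its underside; bystander.
- brush: Hand brush lying flat; bystander.
There are look-alikes about, which are no part of the job. What is shaped like the pole_joint but pink is not meant.

How it is judged:
By the outcome, as a careful person would: the job done as asked, in the order asked, and still so for the second after the job is handed in, with the robot touching nothing.
It also fails if it takes over 72 s, if anything falls off the work surface, if the arm or the gripper's body presses on something with over 40 N, if the wrist force passes 120 N, or if a joint passes its speed limit or range.

### The arm

A 6-joint arm with a two-finger parallel gripper is mounted at the origin on the work surface. World frame = base frame: x ahead of the robot, y to its left, z up, the work surface at z = 0. Lengths are in mm, angles in rad, forces in N, time in s.
With the tool pointing down it reaches from about 275 to 1000 mm from the base axis. Payload 8.4 kg.
Tool frame: the origin (TCP) lies between the finger pads; the fingertips stand 11 mm ahead of it and the grasp point (between the pads) lies 8 mm behind it; z points along the fingers, y is the direction in which the jaws open and shut (so a half turn about z gives the same grasp; the last joint's range is limited). The gripper opens to 85 mm and grips with 20 to 120 N. Pads are 22 mm wide; open, the fingers measure 114 mm over their backs; the gripper's body (76 mm by 85 mm) begins 54 mm behind the grasp point. The pads swing forward as they close: fully open they stand 13 mm farther back than shut.
Start: joints at [-1.17, 0.353, 1.633, -0, 1.155, -0.002], TCP at [244.996, -574.982, 209.981] pointing down, gripper open.
Joint ranges: [-2.63, 2.63], [-0.92, 2.1], [0.06, 2.66], [-1.3, 4.44], [0, 2.69], [-3.02, 3.02]. Speed limits (rad/s): [2.22, 2.22, 2.79, 3.14, 3.14, 3.14].

### API

Orientations are given as [roll, pitch, yaw] about the fixed x, y, z axes, in that order (R = Rz(yaw) Ry(pitch) Rx(roll)).
In Python, from rig import r, eyes gives the robot as it stands. The module is installed in compiled form; this text tells all that it offers.
- The arm moves only by the tool servo_tool, never from a script. Its argument "rows" is a list of rows, each a list of 3 entries, a list of its own where there are three numbers: the shift along the world's x, y, z in cm, then the turn about the world's z in rad, then the finger opening in cm, from 0 to 8.54. A call has 1 to 5 rows; each row shifts and turns the commanded pose from where the row before left it; what a row does not reach is not made up. A row lasts 1/12 s, in which the tool goes at most 41.7 mm and 7.16 degrees, less where a joint would pass 70% of its speed; a pose out of reach is approached as far as the arm can. A call is refused whole if a number of a shift passes 4.17 or a number of a turn 0.125, either way. A call with a gripper value outside its range is refused whole. The fingers move at their own pace and stop on an object; "squeeze" is the grip in N (left out, the last holds). Time passes only in rows, so rows that do not move let the fingers close. It gives the time, the measured TCP pose, the force and the opening at its end, in the units of the state.
- r.sense(): the state, without advancing time (a new reading comes with each control period).
- eyes.grab_frame(name): name is "scene" or "top" or "wrist"; returns a dict with "frame" (400x640x3 uint8, red, green, blue), "depth" (400x640 float32, mm along the optical axis (not along the pixel's ray), 0 where there is no reading), "vertical_fov" (degrees; the focal length in pixels is half the picture's height over the tangent of half this angle, whatever the lens; pixels are square), "cx", "cy" (the principal point, pixels), "camera_from_world" (4x4, takes a point from world to camera coordinates); the wrist camera has in their place "hand_eye" (4x4, takes a point from camera to tool coordinates, whose origin is the TCP and whose axes are the flange's). Camera axes: x right, y down, z forward; pixel columns grow to the right and rows downward; lengths in mm; the calibration is good to about 2 mm. A picture is of the moment at which its call begins: read the wrist's pose just before it.
- r.sign_off(): hands the job in, once; it reports no verdict.
The state is a dict: "clock": time; "qpos": joint angles; "qvel": joint speeds; "joint_efforts": joint torques, N m; "eef_pos": TCP position; "tcp_rot": TCP orientation; "contact_force": force on the tool from outside, world axes, zero at the start; "wrist_torque": the same for the moment, N m; "opening": opening from 0.0 (shut) to 1.0 (fully open).
Only numpy, scipy, OpenCV 4.12 (cv2) and the standard library are available. Lean on these libraries where they do the work, as an engineer would, in place of code of your own. Each camera call takes 0.05 s, during which the arm holds its last target.

## Working session

There is one attempt and no reset: what is moved stays moved. The work goes in short steps, Python scripts to look and compute and a tool call to move; the robot and the scene stay as the last step left them, time stands still between calls to the robot, and variables do not carry over. Pictures are saved under pics/ and viewed, and the job is handed in when it is done.

Besides the shell and the picture viewer there is one more tool, called after "Request:" as a command line: name --argument value ..., lists and objects as JSON in quotes. servo_tool: Moves the arm, as the interface text tells. Its arguments: {"type":"object","properties":{"rows":{"type":"array"},"squeeze":{"type":"number"}},"required":["rows"]}

```bash
mkdir -p pics; ls; cat > h.py <<'E'
import numpy as np,cv2
from rig import r,eyes
def grab(n,save=None):
    s=r.sense(); f=eyes.grab_frame(n)
    if save: cv2.imwrite('pics/'+save,cv2.cvtColor(f['frame'],cv2.COLOR_RGB2BGR))
    return s,f
def foc(f): return 200/np.tan(np.radians(f['vertical_fov'])/2)
def w_from_c(s,f):
    if 'hand_eye' in f:
        from scipy.spatial.transform import Rotation as R
        T=np.eye(4);T[:3,:3]=R.from_euler('xyz',s['tcp_rot']).as_matrix();T[:3,3]=s['eef_pos']
        return T@np.array(f['hand_eye'])
    return np.linalg.inv(np.array(f['camera_from_world']))
def plane(s,f,uv,z):
    T=w_from_c(s,f);k=foc(f)
    uv=np.atleast_2d(uv).astype(float)
    d=np.c_[(uv[:,0]-f['cx'])/k,(uv[:,1]-f['cy'])/k,np.ones(len(uv))]@T[:3,:3].T
    o=T[:3,3]; t=(z-o[2])/d[:,2]
    return o+d*t[:,None]
def cloud(s,f):
    T=w_from_c(s,f);k=foc(f);v,u=np.mgrid[:400,:640];D=f['depth']
    P=np.stack([(u-f['cx'])/k*D,(v-f['cy'])/k*D,D],-1)@T[:3,:3].T+T[:3,3]
    P[D==0]=np.nan
    return P
E
python3 - <<'E'
from h import *
for n in ['scene','top','wrist']:
    s,f=grab(n,n+'0.png'); print(n,foc(f),f['cx'],f['cy'],np.round(w_from_c(s,f),3).tolist(),(f['depth']>0).mean())
print(s)
E
```

```text
pics
scene 424.1450755540719 319.2893943098781 197.35348742551926 [[-0.262, 0.741, -0.618, 1401.799], [0.965, 0.191, -0.18, 274.869], [-0.016, -0.644, -0.765, 1115.4], [0.0, 0.0, 0.0, 1.0]] 0.99590625
top 389.0462708386537 312.3480731628503 197.93042760076975 [[0.025, -0.996, 0.08, 506.047], [-0.999, -0.024, 0.021, 40.485], [-0.019, -0.081, -0.997, 1106.22], [0.0, 0.0, 0.0, 1.0]] 0.9960234375
wrist 309.88246800216723 315.72952898170195 198.06398952376065 [[0.392, -0.883, -0.259, 310.687], [-0.92, -0.376, -0.109, -545.898], [-0.001, 0.281, -0.96, 373.408], [0.0, 0.0, 0.0, 1.0]] 0.996015625
{'clock': 0.1, 'qpos': array([-1.17041695e+00,  3.53600820e-01,  1.63405247e+00, -2.78042600e-05,
        1.15519744e+00, -2.41195136e-03]), 'qvel': array([-2.23222554e-03, -1.75497400e-05, -2.00815047e-03,  2.75878466e-04,
        1.40835971e-03,  6.31490524e-04]), 'joint_efforts': array([-2.17603636e-03, -6.06360626e+01, -3.42817855e+01, -1.23738487e-04,
        4.08260981e-03, -2.47642811e-05]), 'eef_pos': array([ 244.80142715, -574.57325652,  209.32619381]), 'tcp_rot': array([-3.14033452e+00,  2.23887732e-05,  4.02802586e-01]), 'contact_force': array([-0.23247898, -1.18128784,  0.28630864]), 'wrist_torque': array([-0.01887789, -0.03995374, -0.01002744]), 'opening': 1.0008901091430065}
```

View pics/top0.png

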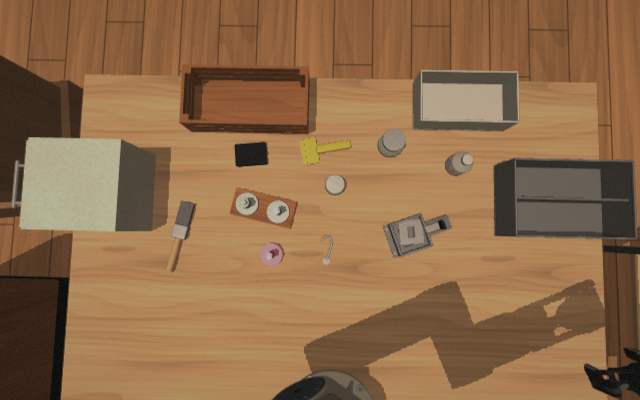

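View pics/scene0.png

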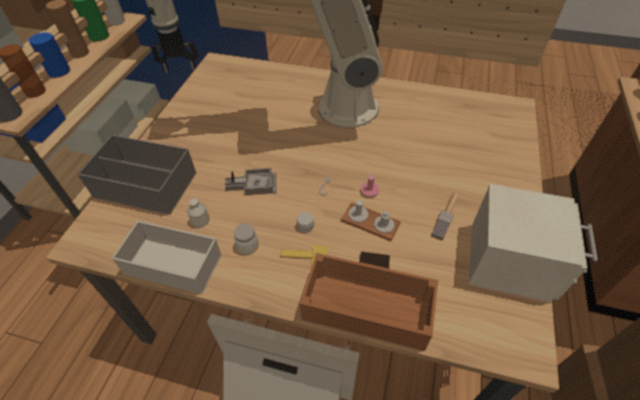

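```bash
python3 - <<'E'
from h import *
s,f=grab('top'); bgr=cv2.cvtColor(f['frame'],cv2.COLOR_RGB2BGR)
a=cv2.resize(bgr[180:280,220:310],None,fx=5,fy=5,interpolation=cv2.INTER_CUBIC)[:, :400]
a=cv2.resize(bgr[180:235,225:305],(400,275),interpolation=cv2.INTER_CUBIC)
b=cv2.resize(bgr[205:265,375:460],(400,282),interpolation=cv2.INTER_CUBIC)[:275]
s2,f2=grab('scene'); g=cv2.cvtColor(f2['frame'],cv2.COLOR_RGB2BGR)
c=cv2.resize(g[190:245,335:415],(400,275),interpolation=cv2.INTER_CUBIC)
d=cv2.resize(g[155:210,215:295],(400,275),interpolation=cv2.INTER_CUBIC)
cv2.imwrite('pics/crop1.png',np.vstack([np.hstack([a,b]),np.hstack([c,d])]))
P=cloud(s,f)
# heights map
for n,(u0,u1,v0,v1) in dict(rack=(225,305,180,235),dock=(380,458,208,262)).items():
    Q=P[v0:v1,u0:u1]; print(n); print(np.round(Q[::5,::5,2]).astype(int))
print(P[204,246],P[211,277])
E
```

```text
rack
[[                  -2                    2                    1
                     0                    3                   -3
                     2                    2                    0
                     1                   -2                   -3
                     1                    1                   -1
                     1]
 [                   0                    1                   -1
                    -3                    1                   -1
                     2                   -4                    0
                    -5                    0                   -2
                    -3                    2                    1
                    -1]
 [                  -1                    0                    0
                    16                   19                   11
                     1                   -2                    0
                     1                   -1                    3
                     2                    1                   -1
                    -2]
 [                   2                    1     
[... 6032 characters left out ...]
         34                    0                   -2
                     0                   -2                   -1
                     0                   -3                    3
                     2]
 [                   0 -9223372036854775808                    2
                    -2                   -4                    3
                    -1                   -1                    2
                     2                   -1                   -3
                     2                    0                   -2
                     2]]
[568.98970506 239.86236735  69.25312435] [551.93129976 155.2066964   76.66483564]<stdin>:13: RuntimeWarning: invalid value encountered in cast
```

View pics/crop1.png

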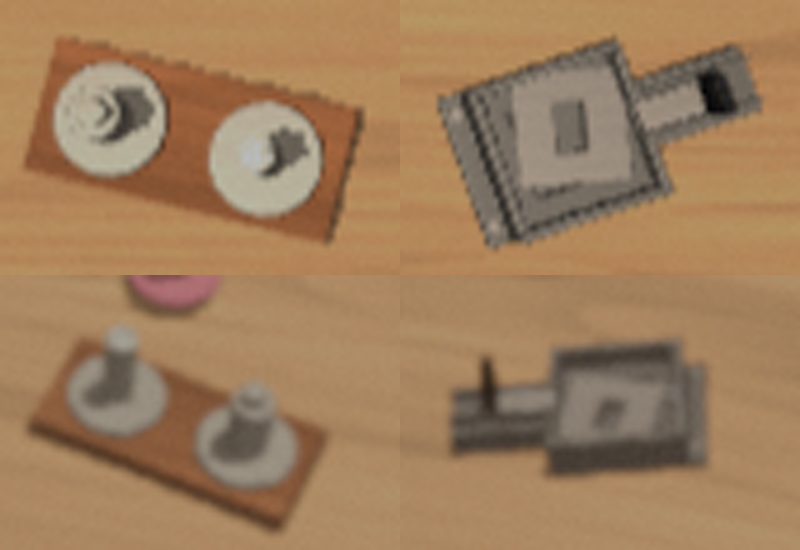

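```bash
python3 - <<'E'
from h import *
s,f=grab('top')
print('hextop',plane(s,f,[[276.5,211]],78),'flange c',plane(s,f,[[278,211.6]],22))
print('slot',plane(s,f,[[411,231.6]],18),'tab',plane(s,f,[[442.4,224.5]],64))
print('rim corners',plane(s,f,[[384.5,226],[421,213.5],[432.3,245.5],[395,257.5]],34))
E
```

```text
hextop [[551.83937601 156.38485827  78.        ]] flange c [[552.75984969 158.44524179  22.        ]]
slot [[ 506.49733181 -212.42763241   18.        ]] tab [[ 527.38432164 -284.64147108   64.        ]]
rim corners [[ 519.94142665 -136.3891377    34.        ]
 [ 556.63982592 -235.74750809   34.        ]
 [ 470.24960698 -266.59680306   34.        ]
 [ 435.16998975 -165.74170491   34.        ]]
```

Request:
servo_tool --rows '[[[2.4,3.05,0],0,8.5],[[2.4,3.05,0],0,8.5],[[2.4,3.05,0],0,8.5],[[2.4,3.05,0],0,8.5],[[2.4,3.05,0],0,8.5]]'

```text
clock: 0.72
eef_pos: [365.7, -421.0, 210.0]
tcp_rot: [3.141, -0.0, 0.402]
contact_force: [0.9, -0.4, 0.7]
opening: 0.994
```

Request:
servo_tool --rows '[[[2.4,3.05,0],0,8.5],[[2.4,3.05,0],0,8.5],[[2.4,3.05,0],0,8.5],[[2.4,3.05,0],0,8.5],[[2.4,3.05,0],0,8.5]]'

```text
clock: 1.13
eef_pos: [485.9, -268.3, 210.2]
tcp_rot: [3.141, -0.0, 0.403]
contact_force: [1.4, 0.1, -0.0]
opening: 0.994
```

Request:
servo_tool --rows '[[[2.0,2.5,-2.0],0,8.5],[[2.0,2.5,-2.5],0,8.5],[[0,0,0],0,8.5]]'

```text
clock: 1.38
eef_pos: [525.8, -215.1, 161.2]
tcp_rot: [-3.137, 0.002, 0.406]
contact_force: [-1.1, 1.1, -0.2]
opening: 0.994
```

```bash
python3 - <<'E'
from h import *
s,f=grab('wrist','w1.png'); print(s['clock'],s['eef_pos'],s['tcp_rot'])
import pickle; pickle.dump((s,f),open('w1.pkl','wb'))
E
```

```text
1.3833 [ 525.77302465 -215.12896606  161.15804683] [-3.13737181e+00  1.81323738e-03  4.05818946e-01]
```

View pics/w1.png

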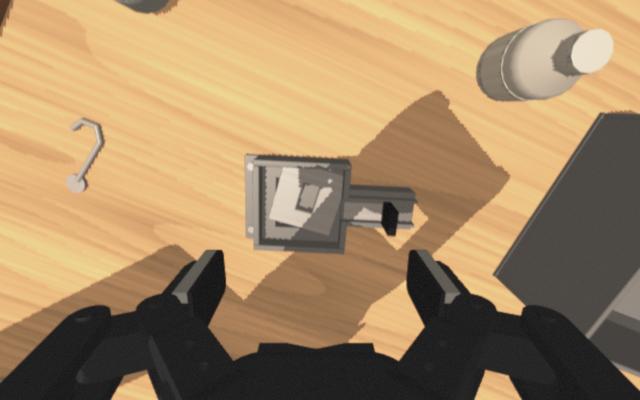

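```bash
python3 - <<'E'
from h import *
import pickle; s,f=pickle.load(open('w1.pkl','rb'))
bgr=cv2.cvtColor(f['frame'],cv2.COLOR_RGB2BGR)
cv2.imwrite('pics/w1c.png',cv2.resize(bgr[145:260,240:425],None,fx=4.2,fy=4.2,interpolation=cv2.INTER_CUBIC))
P=cloud(s,f)
Z=P[...,2]; np.set_printoptions(linewidth=250)
print(np.nan_to_num(np.round(Z[175:222:3,285:335:3]),nan=-99).astype(int))
v,u=np.where(Z>29); m=(u>235)&(u<352)&(v>145)&(v<262)
R=P[v[m],u[m]]; R=R[(R[:,2]<40)]; print(len(R), cv2.minAreaRect(R[:,:2].astype(np.float32)))
E
```

```text
[[18 18 18 18 19 19 17 18 18 18 18 17 18 18 19 19 19]
 [17 19 19 19 19 18 19 20 18 19 19 18 18 19 19 20 19]
 [18 18 17 19 19 18 17 18 18 19 18 19 19 18 17 18 19]
 [19 19 20 18 18 19  5  4  4 18 17 18 19 18 18 20 18]
 [18 18 17 19 17 19  5  4  4  3  3  4 18 18 18 17 19]
 [18 18 19 18 19 16  3  5  5  4  3 11 18 18 18 20 18]
 [18 18 19 19 17  3  3  4  4  4  5 18 19 18 20 18 18]
 [19 18 19 19 20  4  4  5  5  4  5 18 18 18 18 18 18]
 [19 18 19 18 19  4  3  4  5  5 12 17 18 18 19 19 19]
 [18 19 18 19  5  4  5  4  6  4 19 18 19 19 19 18 19]
 [18 20 19 19  4  5  5  4  5  4 18 18 19 18 17 19 17]
 [18 17 18 17 14 12  8  6  4  8 18 18 18 18 18 19 18]
 [18 19 18 19 18 19 17 16 13 18 18 18 19 19 18 18 19]
 [18 18 18 20 18 19 19 18 19 18 19 18 20 18 18 19 18]
 [17 19 19 18 19 19 19 18 18 19 19 20 17 18 19 17 18]
 [18 18 17 18 18 17 19 18 17 19 18 19 18 18 19 18 16]]
2420 ((497.6053161621094, -211.5258331298828), (94.56884002685547, 99.11795043945312), 20.512542724609375)
```

View pics/w1c.png

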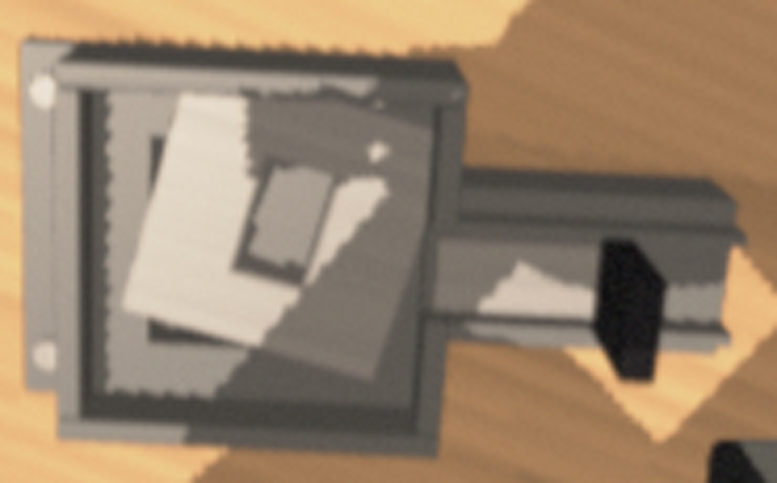

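```bash
cat > slot.py <<'E'
from h import *
def analyse(s,f,guess=(506,-212)):
    P=cloud(s,f);Z=P[...,2]
    T=np.linalg.inv(w_from_c(s,f));k=foc(f)
    c=T[:3,:3]@np.array([*guess,18])+T[:3,3];u0,v0=int(f['cx']+k*c[0]/c[2]),int(f['cy']+k*c[1]/c[2])
    out={}
    for n,th,z in (('slot',14,18),('pocket',28,34)):
        m=((Z<th)).astype(np.uint8)
        if n=='slot':
            v,u=np.mgrid[:400,:640]; m[(np.hypot(u-u0,v-v0)>45)]=0
        m=cv2.medianBlur(m,3)
        _,L,st,ce=cv2.connectedComponentsWithStats(m,connectivity=4)
        best=L[v0,u0]
        if n=='slot' : best=1+np.argmax(st[1:,4])
        if best==0: continue
        m2=(L==best).astype(np.uint8)
        cs,_=cv2.findContours(m2,cv2.RETR_EXTERNAL,cv2.CHAIN_APPROX_NONE)
        cc=max(cs,key=cv2.contourArea)[:,0,:]
        W=plane(s,f,cc,z)[:,:2]
        rect=cv2.minAreaRect(W.astype(np.float32)); 
        q=plane(s,f,np.argwhere(m2)[:,::-1],z)[:,:2]; mu=q.mean(0); w,V=np.linalg.eigh(np.cov(q.T))
        out[n]=(rect,mu,np.sqrt(12*w),np.arctan2(V[1,1],V[0,1]),st[best].tolist())
    return out
E
python3 - <<'E'
from slot import *
import pickle; s,f=pickle.load(open('w1.pkl','rb'))
for k,v in analyse(s,f).items(): print(k,v)
# tab top: black pixels at z>60
P=cloud(s,f);Z=P[...,2]
m=(Z>58)&(Z<70)&(np.hypot(P[...,0]-527,P[...,1]+284)<40)
q=P[m]; print('tab',q.mean(0),len(q),cv2.minAreaRect(q[:,:2].astype(np.float32)))
E
```

```text
slot (((505.7722473144531, -212.3902130126953), (28.777851104736328, 17.674304962158203), 6.497255325317383), array([ 505.91161759, -212.38858528]), array([17.60968073, 28.69664693]), np.float64(-3.02246148646033), [296, 182, 23, 30, 457])
pocket (((498.3427429199219, -210.10195922851562), (79.62926483154297, 81.79521179199219), 20.322978973388672), array([ 499.40359008, -208.49260979]), array([79.11664313, 80.58525412]), np.float64(1.9098322528350096), [260, 166, 84, 80, 6247])
tab [ 526.80460253 -287.49555164   63.55248401] 268 ((526.3692626953125, -288.2815246582031), (23.8200626373291, 8.31108570098877), 20.81391716003418)
```

Request:
servo_tool --rows '[[[0.25,3.8,1.0],0,8.5],[[0.25,3.8,0],0,8.5],[[0.25,3.8,0],0,8.5],[[0.25,3.8,0],0,8.5],[[0.25,3.8,0],0,8.5]]'

```text
clock: 1.85
eef_pos: [537.5, -29.4, 176.0]
tcp_rot: [3.141, -0.001, 0.402]
contact_force: [1.3, 0.3, -0.5]
opening: 0.995
```

Request:
servo_tool --rows '[[[0.25,3.8,0],0,8.5],[[0.25,3.8,0],0,8.5],[[0.25,3.8,0],0,8.5],[[0.25,3.4,0],0,8.5],[[0.25,2.8,0],0,8.5]]'

```text
clock: 2.27
eef_pos: [550.3, 147.5, 176.0]
tcp_rot: [3.141, -0.001, 0.403]
contact_force: [0.4, -0.6, 1.0]
opening: 0.995
```

Request:
servo_tool --rows '[[[0,0,0],0,8.5]]'

```text
clock: 2.35
eef_pos: [551.0, 149.6, 176.0]
tcp_rot: [-3.141, -0.003, 0.405]
contact_force: [-0.9, -0.1, -0.6]
opening: 0.993
```

```bash
python3 - <<'E'
from h import *
s,f=grab('wrist','w2.png'); print(s['clock'],s['eef_pos'],s['tcp_rot'])
import pickle; pickle.dump((s,f),open('w2.pkl','wb'))
bgr=cv2.cvtColor(f['frame'],cv2.COLOR_RGB2BGR)
P=cloud(s,f)
c=plane(s,f,[[320,200]],78);print(c)
T=np.linalg.inv(w_from_c(s,f));k=foc(f)
p=T[:3,:3]@np.array([552,157,60])+T[:3,3];u,v=f['cx']+k*p[0]/p[2],f['cy']+k*p[1]/p[2];print(u,v)
u,v=int(u),int(v)
cv2.imwrite('pics/w2c.png',cv2.resize(bgr[max(0,v-50):v+50,u-60:u+60],None,fx=6,fy=6,interpolation=cv2.INTER_CUBIC))
E
```

```text
2.35 [550.97521567 149.57220841 175.98059512] [-3.14084945e+00 -2.53412809e-03  4.05007901e-01]
[[546.15665517 144.30232048  78.        ]]
309.716095517431 183.78112390092952
```

View pics/w2.png

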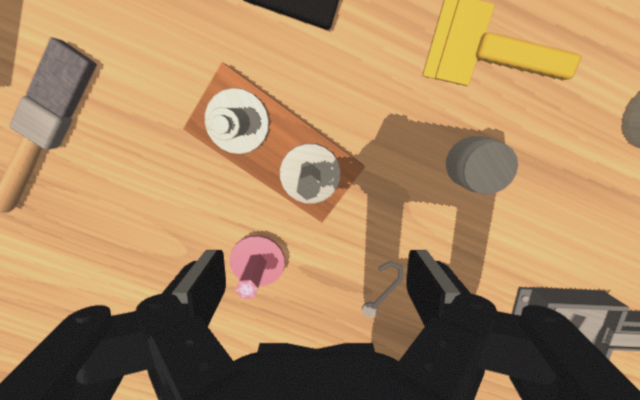

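View pics/w2c.png

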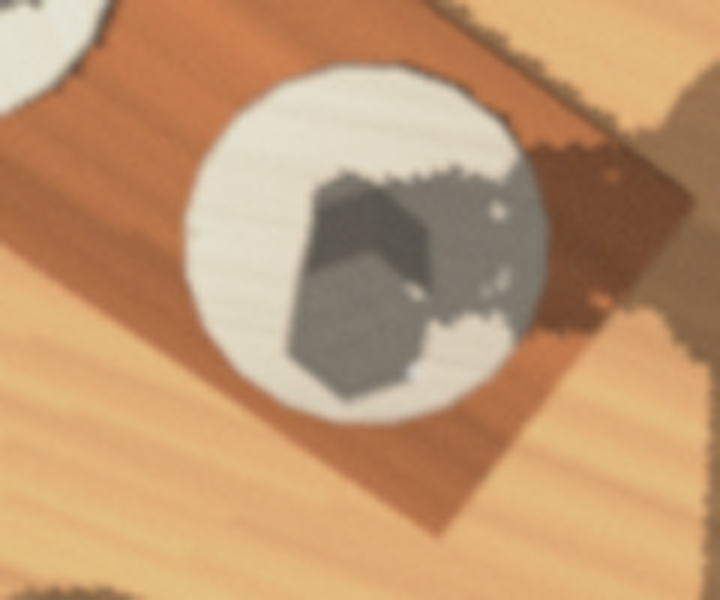

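```bash
python3 - <<'E'
from h import *
import pickle; s,f=pickle.load(open('w2.pkl','rb'))
P=cloud(s,f);Z=P[...,2]
m=(Z>72)&(Z<86)&(np.hypot(P[...,0]-552,P[...,1]-157)<35)
print(m.sum(),Z[m].mean())
v,u=np.where(m);W=plane(s,f,np.c_[u,v],78)[:,:2]
print('top mean',W.mean(0),cv2.minEnclosingCircle(W.astype(np.float32)))
# support width vs angle
h=W-W.mean(0)
for a in range(0,180,10): 
    p=h@[np.cos(np.radians(a)),np.sin(np.radians(a))]; print(a,round(np.ptp(p),1),end=' | ')
# 6th harmonic of outer boundary
r_=np.hypot(*h.T);th=np.arctan2(h[:,1],h[:,0]); c=np.sum(r_**8*np.exp(6j*th)); print('\ncorner dir deg',np.degrees(np.angle(c))/6)
V=np.array([[367,250],[427,292],[422,345],[348,400],[288,355],[305,275]])/6+[249,133]
V=plane(s,f,V,78)[:,:2];print(V.round(1),V.mean(0))
e=np.roll(V,-1,0)-V;print(np.degrees(np.arctan2(e[:,1],e[:,0]))%60,np.hypot(*e.T))
m=(Z>19)&(Z<26)&(np.hypot(P[...,0]-552,P[...,1]-157)<45)
mm=m.astype(np.uint8);cs,_=cv2.findContours(mm,0,1);cc=max(cs,key=cv2.contourArea)[:,0];print('flange',cv2.minEnclosingCircle(plane(s,f,cc,22)[:,:2].astype(np.float32)))
# rack rect
m=(Z>12)&(np.hypot(P[...,0]-552,P[...,1]-200)<130)
bgr=f['frame'].astype(int)
red=(bgr[...,0]-bgr[...,2]>50)&m&(Z<19)
q=P[red][:,:2];print('rack',cv2.minAreaRect(q.astype(np.float32)))
E
```

```text
477 78.03731399824261
top mean [553.1397391  159.18871951] ((553.40380859375, 159.34051513671875), 11.884440422058105)
0 23.2 | 10 23.8 | 20 23.5 | 30 22.8 | 40 21.5 | 50 21.9 | 60 22.5 | 70 22.4 | 80 22.1 | 90 21.3 | 100 20.4 | 110 20.1 | 120 21.2 | 130 22.1 | 140 22.4 | 150 22.0 | 160 21.3 | 170 22.2 | 
corner dir deg 13.230729783808718
[[563.7 161.2]
 [561.4 150.8]
 [553.9 148.3]
 [541.9 155. ]
 [544.8 165.7]
 [556.8 167.9]] [553.7638898  158.13160648]
[17.60236862 18.16468097 30.81135408 14.99802683 10.67378069 15.495131  ] [10.63466048  7.95768921 13.70781314 11.08349883 12.24466803  9.68843399]
flange ((552.6286010742188, 159.083984375), 31.757246017456055)
rack ((514.7342529296875, 213.08038330078125), (176.5840606689453, 176.6619873046875), 77.58216094970703)
```

Request:
servo_tool --rows '[[[0.1,0.3,-0.5],0.111,6],[[0.1,0.3,-0.5],0.111,6],[[0,0.3,-0.5],0.111,6],[[0,0.1,-0.5],0.111,6],[[0,0,-0.5],0.111,6]]' --squeeze 40

```text
clock: 2.82
eef_pos: [552.3, 154.3, 150.3]
tcp_rot: [3.141, 0.0, 0.962]
contact_force: [0.3, 0.1, 0.7]
opening: 0.703
```

Request:
servo_tool --rows '[[[0,0,-0.5],0.111,6],[[0,0,-0.5],0.111,6],[[0,0,-0.5],0.109,6],[[0,0,-2],0,6],[[0,0,0],0,6]]'

```text
clock: 3.23
eef_pos: [550.5, 153.6, 112.9]
tcp_rot: [-3.139, 0.002, 1.287]
contact_force: [-1.0, 0.0, 0.3]
opening: 0.703
```

```bash
python3 - <<'E'
from h import *
s,f=grab('wrist','w3.png'); print(s['clock'],s['eef_pos'],s['tcp_rot'],s['opening'])
P=cloud(s,f);Z=P[...,2]
m=(Z>72)&(Z<84)&(np.hypot(P[...,0]-552,P[...,1]-157)<30)
v,u=np.where(m);W=plane(s,f,np.c_[u,v],78)[:,:2].astype(np.float32)
print(len(W),W.mean(0),cv2.minEnclosingCircle(W))
h=W-W.mean(0);r_=np.hypot(*h.T);th=np.arctan2(h[:,1],h[:,0]); c=np.sum(r_**8*np.exp(6j*th)); print('corner dir deg',np.degrees(np.angle(c))/6)
for a in range(0,180,10): 
    p=h@[np.cos(np.radians(a)),np.sin(np.radians(a))]; print(a,round(np.ptp(p),1),end=' | ')
E
```

```text
3.2333 [550.54782877 153.64010294 112.93709395] [-3.13879282e+00  2.29234407e-03  1.28747436e+00] 0.7029035241485623
781 [552.9148  159.60732] ((552.6483764648438, 159.61416625976562), 11.795449256896973)
corner dir deg 12.334785
0 22.0 | 10 23.0 | 20 23.3 | 30 22.9 | 40 21.8 | 50 22.3 | 60 23.3 | 70 23.6 | 80 23.4 | 90 22.8 | 100 21.6 | 110 22.3 | 120 23.0 | 130 23.3 | 140 22.8 | 150 21.6 | 160 19.8 | 170 20.7 |
```

View pics/w3.png

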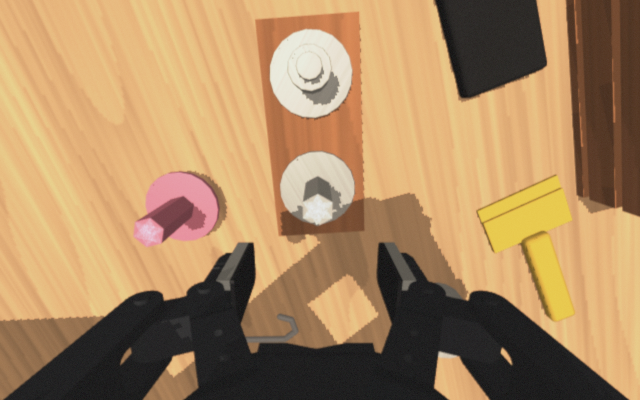

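Request:
servo_tool --rows '[[[0.23,0.59,-0.5],-0.025,6],[[0,0,-2],0,6],[[0,0,-2],0,6],[[0,0,-1.7],0,6],[[0,0,0],0,6]]' --squeeze 40

```text
clock: 3.7
eef_pos: [552.7, 160.5, 51.2]
tcp_rot: [-3.138, 0.002, 1.262]
contact_force: [-1.1, -0.9, 0.3]
opening: 0.703
```

```bash
python3 - <<'E'
from h import *
s,f=grab('wrist','w4.png'); print(s['clock'],s['eef_pos'],s['tcp_rot'],s['opening'])
E
```

```text
3.7 [552.71272989 160.48223548  51.15550192] [-3.13831510e+00  2.46660012e-03  1.26240946e+00] 0.7029554643593129
```

View pics/w4.png

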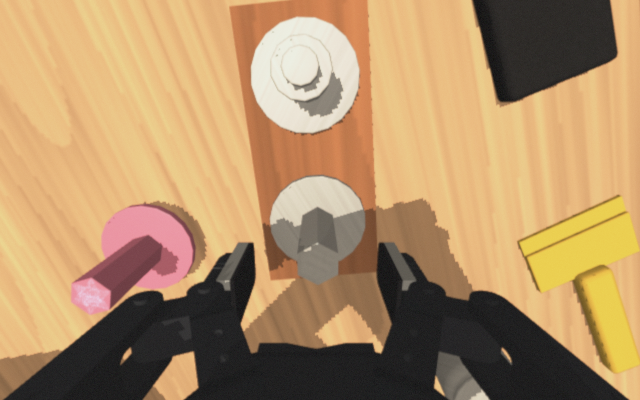

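Request:
servo_tool --rows '[[[0,0,0],0,3.5],[[0,0,0],0,2.5],[[0,0,0],0,1.5],[[0,0,0],0,1.0],[[0,0,0],0,1.0]]' --squeeze 50

```text
clock: 4.17
eef_pos: [554.7, 162.2, 54.3]
tcp_rot: [3.141, -0.001, 1.264]
contact_force: [-2.9, 0.7, 5.8]
opening: 0.194
```

Request:
servo_tool --rows '[[[0,0,0],0,1.0],[[0,0,0],0,1.0],[[0,0,0.4],0,1.0],[[0,0,0.6],0,1.0],[[0,0,1.0],0,1.0]]'

```text
clock: 4.58
eef_pos: [553.7, 161.7, 73.1]
tcp_rot: [-3.141, 0.001, 1.264]
contact_force: [-0.8, -0.6, -1.7]
opening: 0.2
```

Request:
servo_tool --rows '[[[0,0,2],0,1.0],[[0,0,2.5],0,1.0],[[0,0,3],0,1.0],[[0,0,0],0,1.0],[[0,0,0],0,1.0]]'

```text
clock: 5.0
eef_pos: [555.7, 162.3, 150.5]
tcp_rot: [3.138, -0.002, 1.264]
contact_force: [-0.6, 0.8, -2.9]
opening: 0.193
```

```bash
cat > held.py <<'E'
from h import *
def held(name):
    s,f=grab('wrist',name); print(s['clock'],s['eef_pos'].round(2),s['tcp_rot'].round(4),s['opening'],s['contact_force'].round(1))
    from scipy.spatial.transform import Rotation as R
    P=cloud(s,f); Q=(P-s['eef_pos'])@R.from_euler('xyz',s['tcp_rot']).as_matrix()  # tool coords
    return s,f,P,Q
E
python3 - <<'E'
from held import *
s,f,P,Q=held('w5.png')
# tool z positive down; flange expected tool z ~ +29 (top)
m=(np.abs(Q[...,2]-30)<12)&(np.hypot(Q[...,0],Q[...,1])<45)
print(m.sum(),np.nanpercentile(Q[m][:,2],[2,10,25,50,75,90,98]))
np.save('Q5.npy',Q)
E
```

```text
5.0 [555.72 162.29 150.51] [ 3.1379e+00 -2.4000e-03  1.2638e+00] 0.19330248504903105 [-0.6  0.8 -2.9]
4292 [23.24859554 30.93240993 31.46366516 31.99058289 32.52260562 33.01098993
 33.84799924]
```

View pics/w5.png

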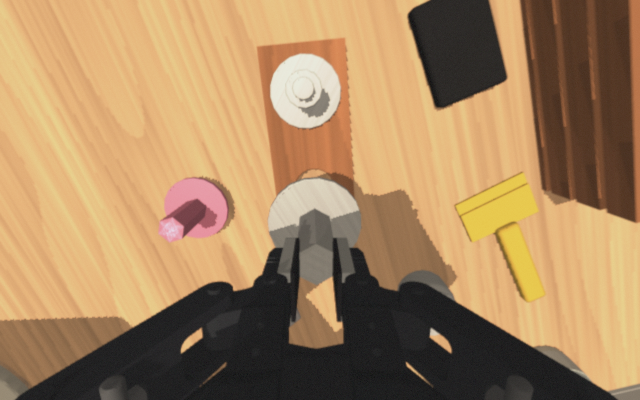

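```bash
cat >> held.py <<'E'
def circ(Q,zc,tol=5):
    m=((np.abs(Q[...,2]-zc)<tol)&(np.hypot(Q[...,0],Q[...,1])<50)).astype(np.uint8)
    m=cv2.morphologyEx(m,cv2.MORPH_OPEN,np.ones((3,3)))
    cs,_=cv2.findContours(m,0,1);c=max(cs,key=cv2.contourArea)[:,0]
    # keep far arc: rows above the widest
    q=Q[c[:,1],c[:,0]][:,:2]; rr=np.hypot(*q.T); q=q[(rr>27)&(q[:,0]>-2)]
    from scipy.optimize import least_squares
    g=least_squares(lambda p:np.hypot(q[:,0]-p[0],q[:,1]-p[1])-31.5,[0,0],loss='soft_l1')
    return g.x,len(q),np.std(g.fun),cv2.minEnclosingCircle(q.astype(np.float32))
E
python3 - <<'E'
from held import *
print(circ(np.load('Q5.npy'),32))
E
```

```text
(array([-3.68314005, -1.33939155]), 131, np.float64(0.2303494309635561), ((-0.12066397815942764, -1.3836802244186401), 31.082630157470703))
```

Request:
servo_tool --rows '[[[-0.4,-2.5,0],-0.02,1.0],[[-0.45,-3.6,0],-0.02,1.0],[[-0.5,-3.9,0],-0.02,1.0],[[-0.5,-3.9,0],-0.02,1.0],[[-0.5,-3.9,0],-0.018,1.0]]'

```text
clock: 5.47
eef_pos: [529.2, -17.5, 146.7]
tcp_rot: [-3.139, 0.001, 1.166]
contact_force: [0.6, -0.2, -2.1]
opening: 0.194
```

Request:
servo_tool --rows '[[[-0.5,-3.9,0],0,1.0],[[-0.5,-3.9,0],0,1.0],[[-0.5,-3.9,0],0,1.0],[[-0.45,-3.6,0],0,1.0],[[-0.4,-2.5,0],0,1.0]]'

```text
clock: 5.88
eef_pos: [505.7, -196.7, 146.8]
tcp_rot: [-3.14, 0.001, 1.165]
contact_force: [-0.1, 0.3, -2.1]
opening: 0.193
```

Request:
servo_tool --rows '[[[0,-1.5,0],0,1.0],[[0,0,0],0,1.0],[[0,0,0],0,1.0]]'

```text
clock: 6.13
eef_pos: [506.2, -209.3, 146.8]
tcp_rot: [-3.139, -0.0, 1.164]
contact_force: [0.0, 0.3, -2.5]
opening: 0.194
```

```bash
python3 - <<'E'
from held import *
s,f,P,Q=held('w6.png'); print(circ(Q,32)); print(s['wrist_torque'])
grab('scene','s6.png')
E
```

```text
6.1333 [ 506.24 -209.3   146.78] [-3.1392e+00 -2.0000e-04  1.1638e+00] 0.19411200047257973 [ 0.   0.3 -2.5]
(array([-3.17728875, -1.53645708]), 132, np.float64(0.24150790457350935), ((-0.09321374446153641, -1.7328708171844482), 31.52695083618164))
[0.00496978 0.01843032 0.04011508]
```

View pics/w6.png

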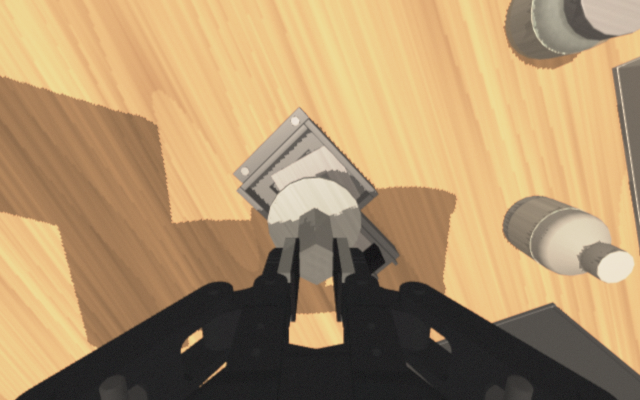

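Request:
servo_tool --rows '[[[0.24,-0.08,-1.0],0,1.0],[[0,0,-2.5],0,1.0],[[0,0,-2.0],0,1.0],[[0,0,-1.4],0,1.0],[[0,0,0],0,1.0]]'

```text
clock: 6.65
eef_pos: [507.6, -207.9, 75.5]
tcp_rot: [-3.136, -0.0, 1.167]
contact_force: [-1.6, 0.7, -2.8]
opening: 0.195
```

Request:
servo_tool --rows '[[[0,0,-0.2],0,1.0],[[0,0,-0.2],0,1.0],[[0,0,0],0,1.0]]'

```text
clock: 6.9
eef_pos: [510.3, -209.7, 75.4]
tcp_rot: [3.141, -0.0, 1.166]
contact_force: [-0.4, -0.2, -2.2]
opening: 0.19
```

Request:
servo_tool --rows '[[[0,0,0],0,1.0]]'

```text
clock: 6.98
eef_pos: [510.3, -209.9, 75.7]
tcp_rot: [3.14, -0.0, 1.166]
contact_force: [-0.3, -0.7, -1.2]
opening: 0.195
```

Request:
servo_tool --rows '[[[0,0,0],0,1.0]]'

```text
clock: 7.07
eef_pos: [510.2, -210.0, 75.7]
tcp_rot: [3.14, -0.0, 1.166]
contact_force: [0.5, 0.4, -2.6]
opening: 0.193
```

Request:
servo_tool --rows '[[[0,0,-0.2],0,1.0],[[0,0,0],0,1.0]]'

```text
clock: 7.23
eef_pos: [509.8, -209.9, 73.1]
tcp_rot: [3.141, -0.0, 1.166]
contact_force: [-1.1, 0.1, -2.4]
opening: 0.198
```

Request:
servo_tool --rows '[[[0,0,-0.2],0,1.0],[[0,0,0],0,1.0]]'

```text
clock: 7.4
eef_pos: [509.5, -209.9, 70.7]
tcp_rot: [-3.141, 0.0, 1.166]
contact_force: [0.3, 0.4, -1.6]
opening: 0.193
```

Request:
servo_tool --rows '[[[-0.07,-0.02,-0.12],0,1.0],[[0,0,0],0,1.0]]'

```text
clock: 7.57
eef_pos: [508.7, -210.0, 69.5]
tcp_rot: [-3.141, 0.0, 1.166]
contact_force: [0.3, -0.1, -2.2]
opening: 0.194
```

Request:
servo_tool --rows '[[[0,0,-0.12],0,1.0],[[0,0,0],0,1.0]]'

```text
clock: 7.73
eef_pos: [508.9, -210.1, 68.4]
tcp_rot: [-3.141, 0.0, 1.166]
contact_force: [-0.2, -0.6, -2.0]
opening: 0.193
```

Request:
servo_tool --rows '[[[0,0,-0.12],0,1.0],[[0,0,0],0,1.0]]'

```text
clock: 7.9
eef_pos: [508.9, -210.0, 67.2]
tcp_rot: [-3.141, -0.0, 1.166]
contact_force: [0.2, 0.9, -2.3]
opening: 0.194
```

Request:
servo_tool --rows '[[[0,0,-0.1],0,1.0],[[0,0,0],0,1.0]]'

```text
clock: 8.07
eef_pos: [508.9, -210.0, 66.2]
tcp_rot: [-3.141, -0.0, 1.166]
contact_force: [0.6, 0.2, -1.6]
opening: 0.193
```

Request:
servo_tool --rows '[[[0,0,-0.1],0,1.0],[[0,0,0],0,1.0]]'

```text
clock: 8.23
eef_pos: [508.9, -210.1, 65.2]
tcp_rot: [-3.141, 0.0, 1.166]
contact_force: [0.1, 0.2, -2.5]
opening: 0.197
```

Request:
servo_tool --rows '[[[0,0,-0.1],0,1.0],[[0,0,0],0,1.0]]'

```text
clock: 8.4
eef_pos: [508.9, -210.0, 64.2]
tcp_rot: [-3.141, -0.0, 1.166]
contact_force: [0.4, -0.9, -2.0]
opening: 0.193
```

Request:
servo_tool --rows '[[[0,0,-0.1],0,1.0],[[0,0,0],0,1.0]]'

```text
clock: 8.57
eef_pos: [508.9, -210.0, 63.2]
tcp_rot: [-3.141, -0.0, 1.166]
contact_force: [0.9, 0.3, -2.3]
opening: 0.196
```

Request:
servo_tool --rows '[[[0,0,-0.1],0,1.0],[[0,0,0],0,1.0]]'

```text
clock: 8.73
eef_pos: [508.9, -210.0, 62.2]
tcp_rot: [-3.141, -0.0, 1.166]
contact_force: [-0.0, -0.1, -2.5]
opening: 0.193
```

Request:
servo_tool --rows '[[[0,0,-0.1],0,1.0],[[0,0,0],0,1.0]]'

```text
clock: 8.9
eef_pos: [508.9, -210.1, 61.2]
tcp_rot: [-3.141, -0.0, 1.166]
contact_force: [0.3, -1.0, -2.1]
opening: 0.2
```

```bash
python3 - <<'E'
from held import *
s,f,P,Q=held('w7.png'); print(circ(Q,32)); 
m=(np.abs(Q[...,2]-32)<6)&(np.hypot(Q[...,0]+3,Q[...,1]+1)<28)&(Q[...,0]>8)
print(np.median(Q[m][:,2]),np.median(P[m][:,2]),m.sum())
E
```

```text
8.9 [ 508.92 -210.05   61.21] [-3.1414 -0.      1.1658] 0.1999809295062707 [ 0.3 -1.  -2.1]
(array([-3.27047042, -1.54704431]), 137, np.float64(0.2583792465953751), ((-0.33366480469703674, -1.6961041688919067), 31.46563148498535))
31.876740602141027 29.333692215610967 1393
```

View pics/w7.png

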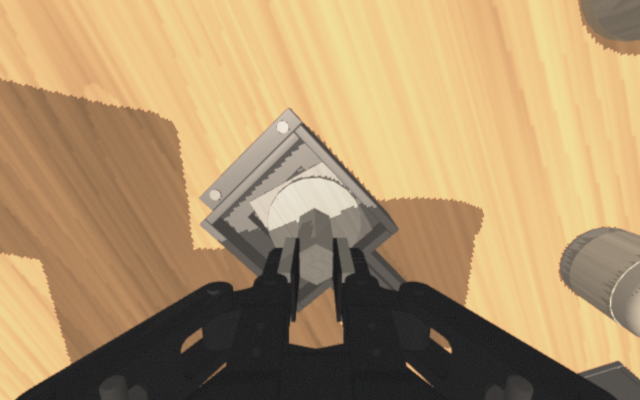

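Request:
servo_tool --rows '[[[0,0,-0.1],0,1.0],[[0,0,-0.1],0,1.0],[[0,0,0],0,1.0]]'

```text
clock: 9.2
eef_pos: [508.9, -210.0, 59.2]
tcp_rot: [-3.141, -0.0, 1.166]
contact_force: [-0.2, 0.3, -1.1]
opening: 0.192
```

Request:
servo_tool --rows '[[[0,0,-0.1],0,1.0],[[0,0,-0.1],0,1.0],[[0,0,0],0,1.0]]'

```text
clock: 9.45
eef_pos: [508.8, -210.0, 57.1]
tcp_rot: [-3.141, -0.0, 1.166]
contact_force: [-0.1, -0.0, -2.0]
opening: 0.191
```

Request:
servo_tool --rows '[[[0,0,-0.06],0,1.0],[[0,0,0],0,1.0]]'

```text
clock: 9.62
eef_pos: [508.9, -210.1, 56.7]
tcp_rot: [-3.141, -0.0, 1.166]
contact_force: [-0.7, -0.0, -1.4]
opening: 0.195
```

Request:
servo_tool --rows '[[[0,0,-0.05],0,1.0],[[0,0,0],0,1.0]]'

```text
clock: 9.78
eef_pos: [509.0, -210.0, 56.4]
tcp_rot: [-3.141, -0.0, 1.166]
contact_force: [-1.0, 1.2, 1.7]
opening: 0.195
```

Request:
servo_tool --rows '[[[0,0,-0.05],0,1.0],[[0,0,0],0,1.0]]'

```text
clock: 9.95
eef_pos: [509.0, -210.0, 56.1]
tcp_rot: [3.142, -0.0, 1.166]
contact_force: [-1.5, 0.3, 4.9]
opening: 0.199
```

Request:
servo_tool --rows '[[[0,0,-0.04],0,1.0],[[0,0,0],0,1.0]]'

```text
clock: 10.12
eef_pos: [509.2, -210.1, 56.0]
tcp_rot: [3.141, -0.0, 1.166]
contact_force: [-2.7, 2.5, 7.8]
opening: 0.193
```

```bash
python3 - <<'E'
from held import *
s,f,P,Q=held('w8.png'); 
m=(np.abs(Q[...,2]-32)<6)&(np.hypot(Q[...,0]+3,Q[...,1]+1)<28)&(Q[...,0]>8)
print(np.median(Q[m][:,2]),np.median(P[m][:,2]),m.sum())
E
```

```text
10.1167 [ 509.23 -210.12   55.99] [ 3.1411e+00 -1.0000e-04  1.1658e+00] 0.19272062115054242 [-2.7  2.5  7.8]
31.791060053058292 24.195880221382666 1380
```

Request:
servo_tool --rows '[[[0,0,0],0,2.5],[[0,0,0],0,3.5],[[0,0,0],0,4.2],[[0,0,0],0,4.2],[[0,0,0],0,4.2]]'

```text
clock: 10.58
eef_pos: [509.0, -210.1, 55.3]
tcp_rot: [3.142, 0.0, 1.166]
contact_force: [-0.7, -0.2, -0.2]
opening: 0.493
```

Request:
servo_tool --rows '[[[0,0,1.0],0,4.2],[[0,0,2.5],0,4.2],[[0,0,3.0],0,4.2],[[0,0,3.0],0,4.2],[[0,0,0],0,4.2]]'

```text
clock: 11.0
eef_pos: [512.3, -211.5, 156.6]
tcp_rot: [3.133, -0.0, 1.166]
contact_force: [2.6, -0.5, -0.1]
opening: 0.489
```

Request:
servo_tool --rows '[[[0.4,-1.5,0],-0.116,0],[[0.4,-1.5,0],-0.116,0],[[0.4,-1.5,0],-0.116,0],[[0.4,-1.5,0],-0.116,0],[[0.4,-1.5,0],-0.116,0]]'

```text
clock: 11.42
eef_pos: [529.2, -285.8, 150.8]
tcp_rot: [3.141, -0.0, 0.58]
contact_force: [-0.7, 0.6, 0.8]
opening: 0.001
```

Request:
servo_tool --rows '[[[0.4,-1.5,0],-0.116,0],[[0.3,-1.3,0],-0.113,0],[[0,0,0],0,0],[[0,0,0],0,0]]'

```text
clock: 11.75
eef_pos: [535.9, -313.4, 150.5]
tcp_rot: [-3.141, -0.0, 0.358]
contact_force: [-0.0, 1.0, -0.2]
opening: -0.0
```

```bash
python3 - <<'E'
from held import *
s,f,P,Q=held('w9.png'); Z=P[...,2]
m=(Z>58)&(Z<70)&(np.hypot(P[...,0]-527,P[...,1]+284)<30)
q=P[m]; print('tab',q.mean(0),len(q),cv2.minAreaRect(q[:,:2].astype(np.float32)))
m=(Z>18)&(Z<28)&(np.hypot(P[...,0]-506,P[...,1]+212)<31)
print('flange',np.median(Z[m]),m.sum())
m=(Z>72)&(Z<90)&(np.hypot(P[...,0]-506,P[...,1]+212)<20); print('bar top',P[m].mean(0),m.sum())
E
```

```text
11.75 [ 535.86 -313.36  150.45] [-3.1414 -0.      0.3583] -0.00024667028865348734 [-0.   1.  -0.2]
tab [ 526.79651795 -288.72093655   63.84058286] 283 ((526.2953491210938, -288.77667236328125), (24.213911056518555, 7.828531742095947), 19.800079345703125)
flange 24.22552487143406 2275
bar top [ 507.33108511 -213.29370202   79.46690248] 665
```

View pics/w9.png

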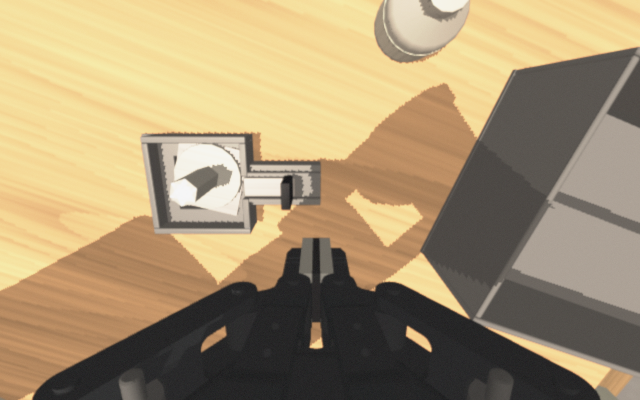

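Request:
servo_tool --rows '[[[0,0,-2.0],0,0],[[0,0,-2.5],0,0],[[0,0,-2.5],0,0],[[0,0,-1.5],0,0],[[0,0,0],0,0]]'

```text
clock: 12.22
eef_pos: [533.6, -310.8, 62.2]
tcp_rot: [-3.137, 0.004, 0.36]
contact_force: [-1.6, 0.2, -0.9]
opening: 0.001
```

Request:
servo_tool --rows '[[[0,0,0],0,0],[[0,0,0],0,0]]'

```text
clock: 12.38
eef_pos: [536.6, -313.0, 66.5]
tcp_rot: [3.141, -0.001, 0.358]
contact_force: [0.1, -0.2, 0.1]
opening: -0.002
```

Request:
servo_tool --rows '[[[0,0,-0.6],0,0],[[0,0,-0.6],0,0],[[0,0,0],0,0],[[0,0,0],0,0]]'

```text
clock: 12.72
eef_pos: [535.8, -313.0, 53.3]
tcp_rot: [-3.141, 0.0, 0.357]
contact_force: [0.5, 0.7, 0.6]
opening: 0.002
```

Request:
servo_tool --rows '[[[-0.14,0.375,0],0,0],[[-0.14,0.375,0],0,0],[[0,0,0],0,0]]'

```text
clock: 12.97
eef_pos: [532.7, -304.8, 53.4]
tcp_rot: [-3.141, 0.0, 0.357]
contact_force: [0.4, 0.6, -0.2]
opening: 0.0
```

Request:
servo_tool --rows '[[[-0.14,0.375,0],0,0],[[-0.14,0.375,0],0,0],[[0,0,0],0,0]]'

```text
clock: 13.22
eef_pos: [530.0, -297.3, 53.4]
tcp_rot: [-3.141, 0.0, 0.357]
contact_force: [-0.8, -0.3, -0.3]
opening: -0.0
```

Request:
servo_tool --rows '[[[-0.14,0.375,0],0,0],[[-0.14,0.375,0],0,0],[[0,0,0],0,0]]'

```text
clock: 13.47
eef_pos: [527.2, -289.8, 53.3]
tcp_rot: [-3.141, 0.0, 0.357]
contact_force: [0.1, 0.5, 0.1]
opening: -0.002
```

Request:
servo_tool --rows '[[[-0.07,0.19,0],0,0],[[-0.07,0.19,0],0,0],[[0,0,0],0,0]]'

```text
clock: 13.72
eef_pos: [526.0, -286.5, 53.4]
tcp_rot: [-3.141, 0.0, 0.357]
contact_force: [0.4, 0.5, 0.3]
opening: 0.005
```

```bash
cat > tab.py <<'E'
from held import *
def tab(n):
    s,f=grab('top',n); P=cloud(s,f)
    for n,(s,f) in dict(top=(s,f),wrist=grab('wrist','w_'+n)).items():
        P=cloud(s,f);Z=P[...,2];d=f['frame'].max(-1)<45
        m=d&(Z>50)&(Z<69)&(np.hypot(P[...,0]-518,P[...,1]+275)<40)
        q=P[m]; print(n,m.sum(),q.mean(0) if len(q) else None)
E
python3 - <<'E'
from tab import *
tab('t10.png')
b=cv2.imread('pics/t10.png');cv2.imwrite('pics/t10c.png',cv2.resize(b[200:270,370:470],None,fx=6,fy=6,interpolation=cv2.INTER_CUBIC))
E
```

```text
top 2 [ 535.46226297 -281.38375645   53.96621475]
wrist 250 [ 535.91626689 -285.13035595   61.14208731]
```

View pics/w_t10.png

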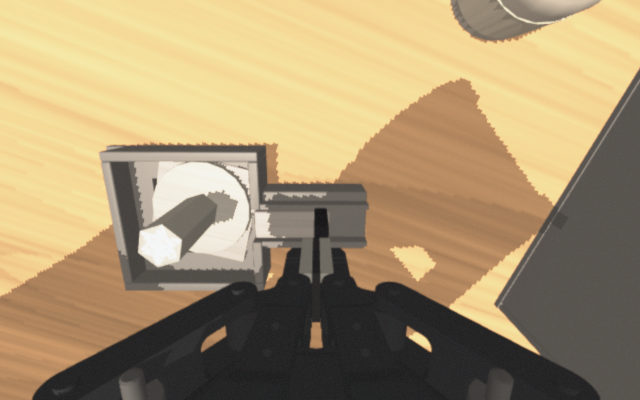

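```bash
python3 - <<'E'
import cv2,numpy as np
b=cv2.imread('pics/w_t10.png');cv2.imwrite('pics/w10c.png',cv2.resize(b[170:290,250:390],None,fx=5.4,fy=4.9,interpolation=cv2.INTER_CUBIC))
from h import *
s,f=grab('wrist');P=cloud(s,f)
np.set_printoptions(linewidth=220)
for v in range(206,250,4): print(v,[tuple(P[v,u].round(0).astype(int)) for u in (300,308,312,316,320,324,328,340)], f['frame'][v,320])
E
```

```text
206 [(np.int64(534), np.int64(-272), np.int64(32)), (np.int64(536), np.int64(-277), np.int64(34)), (np.int64(537), np.int64(-279), np.int64(33)), (np.int64(538), np.int64(-282), np.int64(34)), (np.int64(539), np.int64(-284), np.int64(35)), (np.int64(540), np.int64(-286), np.int64(34)), (np.int64(540), np.int64(-289), np.int64(32)), (np.int64(543), np.int64(-296), np.int64(34))] [103  97  90]
210 [(np.int64(530), np.int64(-274), np.int64(28)), (np.int64(532), np.int64(-278), np.int64(28)), (np.int64(532), np.int64(-281), np.int64(27)), (np.int64(537), np.int64(-282), np.int64(37)), (np.int64(537), np.int64(-285), np.int64(36)), (np.int64(538), np.int64(-287), np.int64(36)), (np.int64(536), np.int64(-291), np.int64(27)), (np.int64(538), np.int64(-298), np.int64(24))] [25 24 25]
214 [(np.int64(529), np.int64(-274), np.int64(33)), (np.int64(531), np.int64(-279), np.int64(32)), (np.int64(532), np.int64(-281), np.int64(33)), (np.int64(537), np.int64(-282), np.int64(45)), (np.int64(537), np.int64(-284), np.int64(44)), (np.int64(538), np.int64(-287), np.int64(45)), (np.int64(535), np.int64(-
[... 2520 characters left out ...]
t64(83)), (np.int64(536), np.int64(-281), np.int64(84)), (np.int64(537), np.int64(-282), np.int64(84)), (np.int64(537), np.int64(-284), np.int64(84)), (np.int64(538), np.int64(-286), np.int64(84)), (np.int64(538), np.int64(-288), np.int64(84)), (np.int64(521), np.int64(-305), np.int64(34))] [101  97  88]
246 [(np.int64(509), np.int64(-282), np.int64(34)), (np.int64(535), np.int64(-279), np.int64(88)), (np.int64(536), np.int64(-280), np.int64(89)), (np.int64(536), np.int64(-282), np.int64(88)), (np.int64(536), np.int64(-284), np.int64(86)), (np.int64(537), np.int64(-286), np.int64(87)), (np.int64(538), np.int64(-287), np.int64(88)), (np.int64(518), np.int64(-306), np.int64(33))] [101  97  89]
```

View pics/w10c.png

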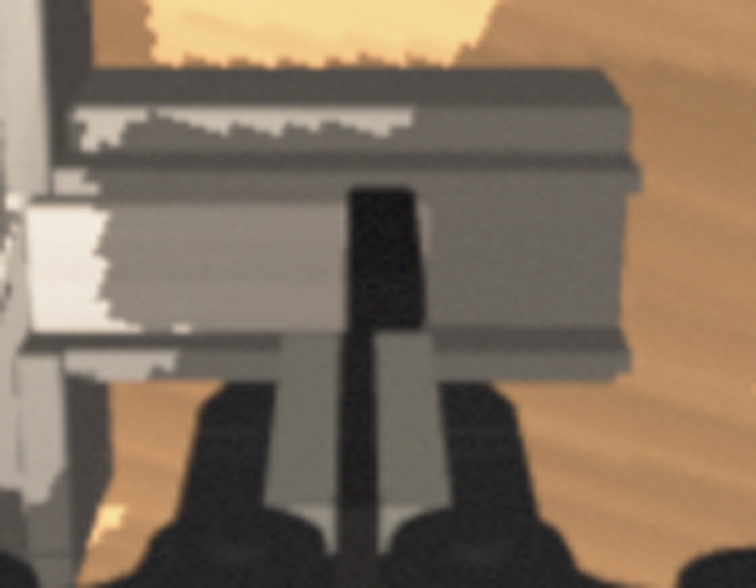

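View pics/t10c.png

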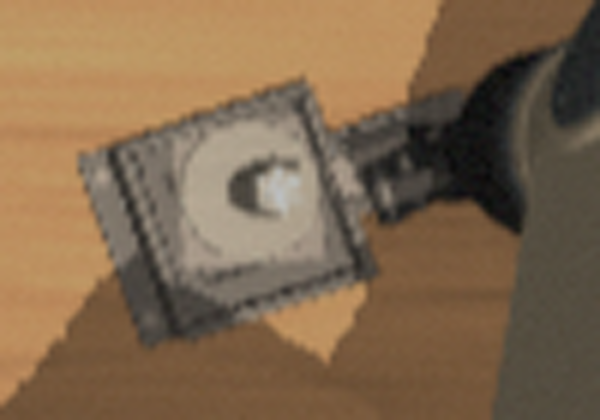

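```bash
python3 - <<'E'
from held import *
s,f,P,Q=held('w11.png')
for v in range(222,300,4): print(v,[tuple(Q[v,u].round(0).astype(int).tolist()) for u in (304,312,320,328,336)])
b=cv2.imread('pics/w9.png');cv2.imwrite('pics/w9c.png',cv2.resize(b[210:330,250:390],None,fx=5.4,fy=4.9,interpolation=cv2.INTER_CUBIC))
E
```

```text
13.8667 [ 526.26 -286.85   53.41] [ 3.1415e+00 -1.0000e-04  3.5680e-01] 0.0003605757804428645 [-0.5  0.6  0.1]
222 [(1, -8, 22), (2, -3, 20), (11, 2, -4), (1, 7, 22), (-2, 13, 29)]
226 [(-1, -8, 21), (0, -3, 19), (11, 1, -11), (-1, 7, 21), (-5, 13, 31)]
230 [(-4, -8, 22), (-4, -3, 21), (9, 2, -10), (-4, 7, 21), (-7, 13, 29)]
234 [(-7, -8, 21), (-6, -3, 21), (7, 2, -10), (-7, 7, 22), (-10, 13, 28)]
238 [(11, -6, -26), (11, -3, -25), (11, 1, -25), (11, 5, -26), (-12, 13, 27)]
242 [(11, -6, -30), (11, -3, -30), (11, 1, -30), (11, 5, -31), (-12, 12, 20)]
246 [(11, -6, -34), (11, -2, -35), (11, 1, -35), (11, 5, -34), (-15, 12, 21)]
250 [(11, -6, -39), (11, -2, -39), (11, 1, -38), (11, 5, -39), (7, 9, -30)]
254 [(11, -6, -42), (11, -2, -43), (11, 1, -43), (11, 4, -43), (7, 9, -34)]
258 [(11, -6, -47), (11, -2, -47), (11, 1, -46), (11, 4, -46), (7, 8, -38)]
262 [(11, -6, -51), (11, -2, -49), (11, 1, -50), (11, 4, -50), (7, 8, -43)]
266 [(11, -5, -53), (11, -2, -53), (12, 1, -54), (11, 4, -53), (7, 8, -47)]
270 [(11, -5, -56), (11, -2, -56), (11, 1, -57), (11, 4, -57), (7, 8, -49)]
274 [(11, -5, -59), (11, -2, -59), (11, 1, -59), (11, 4, -59), (12, 7, -61)]
278 [(13, -5, -65), (9, -2, -58), (9, 1, -58), (12, 4, -63), (14, 6, -66)]
282 [(12, -5, -66), (7, -2, -59), (7, 1, -59), (12, 4, -67), (13, 6, -69)]
286 [(12, -5, -69), (5, -2, -59), (7, 1, -61), (12, 4, -69), (12, 6, -69)]
290 [(12, -5, -72), (4, -2, -60), (7, 1, -64), (13, 3, -72), (12, 6, -71)]
294 [(12, -5, -74), (2, -2, -59), (7, 1, -66), (12, 3, -73), (12, 6, -74)]
298 [(12, -5, -76), (1, -2, -60), (5, 1, -66), (12, 3, -76), (13, 6, -77)]
```

View pics/w9c.png

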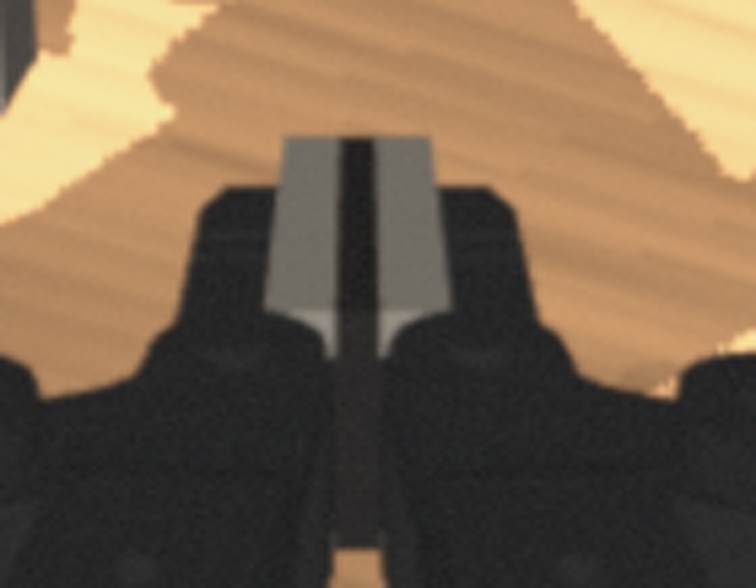

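Request:
servo_tool --rows '[[[0.3,-0.82,0],0,0],[[0.3,-0.82,0],0,0],[[0.3,-0.8,0],0,0],[[0,0,0],0,0]]'

```text
clock: 14.25
eef_pos: [536.4, -313.4, 53.6]
tcp_rot: [3.14, -0.001, 0.356]
contact_force: [0.6, -0.4, -0.2]
opening: -0.004
```

Request:
servo_tool --rows '[[[0,0,-0.5],0,0],[[0,0,-0.5],0,0],[[0,0,0],0,0]]'

```text
clock: 14.5
eef_pos: [534.2, -310.5, 42.0]
tcp_rot: [-3.14, 0.001, 0.357]
contact_force: [-0.5, -0.3, -0.3]
opening: 0.002
```

Request:
servo_tool --rows '[[[0,0,-0.4],0,0],[[0,0,-0.4],0,0],[[0,0,0],0,0]]'

```text
clock: 14.75
eef_pos: [534.6, -310.7, 34.4]
tcp_rot: [-3.141, 0.001, 0.357]
contact_force: [0.3, -0.2, 0.1]
opening: 0.001
```

Request:
servo_tool --rows '[[[0,0,-0.4],0,0],[[0,0,-0.4],0,0],[[0,0,0],0,0]]'

```text
clock: 15.0
eef_pos: [534.8, -310.9, 26.5]
tcp_rot: [-3.141, 0.001, 0.357]
contact_force: [-0.3, 0.1, 0.3]
opening: 0.001
```

```bash
python3 - <<'E'
from held import *
s,f,P,Q=held('w12.png')
E
```

```text
15.0 [ 534.76 -310.87   26.53] [-3.1408e+00  7.0000e-04  3.5690e-01] 0.0008223565068031934 [-0.3  0.1  0.3]
```

View pics/w12.png

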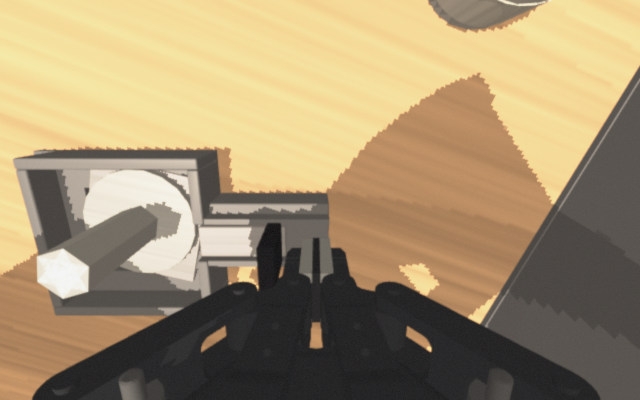

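```bash
python3 - <<'E'
from held import *
s,f,P,Q=held('w13.png')
for u,v in [(60,375),(100,350),(150,325),(200,305),(235,292),(245,310),(280,290),(120,390),(320,300)]: print(u,v,Q[v,u].round(0),P[v,u].round(0))
m=(Q[...,2]<-40)&(np.abs(Q[...,0])<45); print('y range',np.nanmin(Q[m][:,1]),np.nanmax(Q[m][:,1]))
for z in range(-110,-20,10):
    m=(abs(Q[...,2]-z)<5)&(np.hypot(Q[...,0],Q[...,1]+60)<80)&(np.hypot(P[...,0]-507,P[...,1]+213)>20); 
    if m.sum(): print(z,m.sum(),Q[m][:,1].min().round(),Q[m][:,1].max().round(),Q[m][:,0].min().round(),Q[m][:,0].max().round())
E
```

```text
15.05 [ 534.88 -310.96   26.88] [-3.1409e+00  5.0000e-04  3.5680e-01] -0.0004888804236626226 [-0.2  0.1 -0.1]
60 375 [  13.  -60. -107.] [ 526. -251.  134.]
100 350 [-103. -163.   27.] [ 382. -195.    0.]
150 325 [ 13. -47. -91.] [ 531. -262.  118.]
200 305 [ 12. -37. -80.] [ 534. -272.  107.]
235 292 [ 14. -27. -75.] [ 538. -281.  102.]
245 310 [  9. -24. -78.] [ 535. -286.  105.]
280 290 [ 12. -13. -72.] [ 542. -295.   98.]
120 390 [  10.  -45. -109.] [ 528. -265.  135.]
320 300 [  5.   1. -67.] [ 540. -310.   93.]
y range -113.94328333685627 146.20315711268992
-110 8528 -63.0 18.0 4.0 20.0
-100 8112 -61.0 19.0 -8.0 19.0
-90 4823 -52.0 16.0 -9.0 18.0
-80 3663 -46.0 20.0 -9.0 16.0
-70 2808 -37.0 20.0 -12.0 15.0
-60 953 -22.0 20.0 -11.0 14.0
-50 643 -14.0 13.0 6.0 12.0
-40 1390 -28.0 13.0 -11.0 12.0
-30 677 -28.0 12.0 -10.0 12.0
```

Request:
servo_tool --rows '[[[-0.14,0.375,0],0,0],[[-0.14,0.375,0],0,0],[[0,0,0],0,0]]'

```text
clock: 15.35
eef_pos: [532.2, -303.1, 27.5]
tcp_rot: [3.142, -0.0, 0.357]
contact_force: [-0.0, -0.1, 0.6]
opening: -0.004
```

Request:
servo_tool --rows '[[[-0.105,0.28,0],0,0],[[-0.105,0.28,0],0,0],[[0,0,0],0,0]]'

```text
clock: 15.6
eef_pos: [530.2, -297.6, 27.5]
tcp_rot: [-3.142, -0.0, 0.357]
contact_force: [0.8, -0.3, -0.6]
opening: -0.002
```

Request:
servo_tool --rows '[[[-0.105,0.28,0],0,0],[[-0.105,0.28,0],0,0],[[0,0,0],0,0]]'

```text
clock: 15.85
eef_pos: [528.0, -292.0, 27.4]
tcp_rot: [-3.141, -0.0, 0.357]
contact_force: [0.4, 0.5, 0.3]
opening: 0.002
```

```bash
python3 - <<'E'
from held import *
s,f,P,Q=held('w14.png')
Z=P[...,2];d=f['frame'].max(-1)<45
m=d&(Z>60)&(Z<67)&(np.hypot(P[...,0]-518,P[...,1]+275)<35)&(Q[...,1]<-3)
q=P[m];print(m.sum(),q.mean(0),cv2.minAreaRect(q[:,:2].astype(np.float32)))
E
```

```text
15.85 [ 528.02 -291.96   27.43] [-3.1413 -0.      0.3568] 0.002282486837708203 [0.4 0.5 0.3]
643 [ 526.34309189 -273.88930878   63.89130135] ((524.0012817382812, -272.2786865234375), (13.289233207702637, 20.569936752319336), 72.28982543945312)
```

View pics/w14.png

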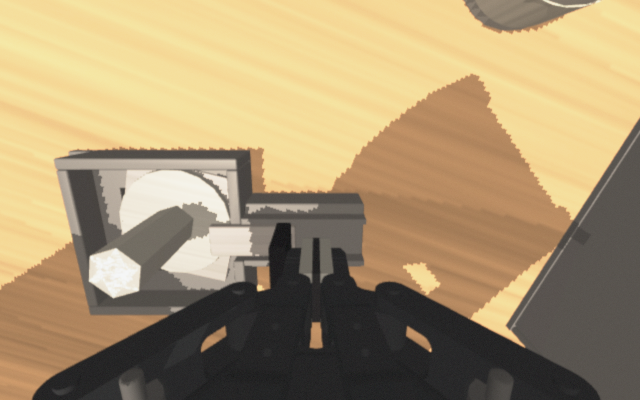

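Request:
servo_tool --rows '[[[-0.105,0.28,0],0,0],[[-0.105,0.28,0],0,0],[[0,0,0],0,0]]'

```text
clock: 16.15
eef_pos: [525.8, -286.3, 27.3]
tcp_rot: [-3.141, 0.0, 0.357]
contact_force: [0.7, 0.2, -0.5]
opening: 0.003
```

Request:
servo_tool --rows '[[[-0.07,0.19,0],0,0],[[-0.07,0.19,0],0,0],[[0,0,0],0,0]]'

```text
clock: 16.4
eef_pos: [525.2, -284.2, 27.5]
tcp_rot: [3.139, -0.0, 0.358]
contact_force: [0.5, -7.5, -3.5]
opening: 0.0
```

Request:
servo_tool --rows '[[[-0.07,0.19,0],0,0],[[0,0,0],0,0]]'

```text
clock: 16.57
eef_pos: [525.2, -283.9, 27.8]
tcp_rot: [3.136, -0.001, 0.358]
contact_force: [1.8, -14.8, -5.7]
opening: 0.005
```

Request:
servo_tool --rows '[[[-0.07,0.19,0],0,0],[[0,0,0],0,0]]'

```text
clock: 16.73
eef_pos: [525.3, -283.7, 27.9]
tcp_rot: [3.133, -0.002, 0.358]
contact_force: [1.8, -22.1, -9.6]
opening: -0.001
```

Request:
servo_tool --rows '[[[0.14,-0.375,0],0,0],[[0.25,-0.65,0],0,0],[[0.25,-0.65,0],0,0],[[0,0,0],0,0]]'

```text
clock: 17.07
eef_pos: [530.3, -297.0, 27.5]
tcp_rot: [3.141, -0.0, 0.356]
contact_force: [0.4, 0.1, -0.4]
opening: 0.001
```

Request:
servo_tool --rows '[[[0.2,-0.5,2.0],0,0],[[0.2,-0.5,3.5],0,0],[[0,0,3.5],0,0],[[0,0,3.5],0,0],[[0,0,0],0,0]]'

```text
clock: 17.48
eef_pos: [537.2, -307.8, 159.4]
tcp_rot: [3.134, -0.006, 0.357]
contact_force: [1.8, -0.5, 0.8]
opening: 0.006
```

Request:
servo_tool --rows '[[[0,0,0],0,0]]'

```text
clock: 17.57
eef_pos: [535.0, -306.5, 154.7]
tcp_rot: [3.139, -0.003, 0.357]
contact_force: [-0.4, 0.0, -1.4]
opening: 0.002
```

```bash
python3 - <<'E'
from held import *
s,f,P,Q=held('w15.png'); Z=P[...,2]
m=(Z>58)&(Z<70)&(np.hypot(P[...,0]-520,P[...,1]+270)<30)&(f['frame'].max(-1)<60)
q=P[m]; print('tab',q.mean(0),len(q),cv2.minAreaRect(q[:,:2].astype(np.float32)))
m=(Z>18)&(Z<28)&(np.hypot(P[...,0]-506,P[...,1]+212)<31)
print('flange',np.median(Z[m]),m.sum())
m=(Z>72)&(Z<90)&(np.hypot(P[...,0]-506,P[...,1]+212)<20); print('bar top',P[m].mean(0),m.sum())
E
```

```text
17.5667 [ 534.98 -306.47  154.7 ] [ 3.1385e+00 -2.8000e-03  3.5690e-01] 0.001530551852049973 [-0.4  0.  -1.4]
tab [ 521.86621922 -269.00753944   62.49638638] 71 ((520.7800903320312, -269.4437561035156), (22.069366455078125, 5.719472408294678), 32.58755874633789)
flange 24.217882047139994 1857
bar top [ 507.24558847 -213.21627182   79.47209252] 637
```

View pics/w15.png

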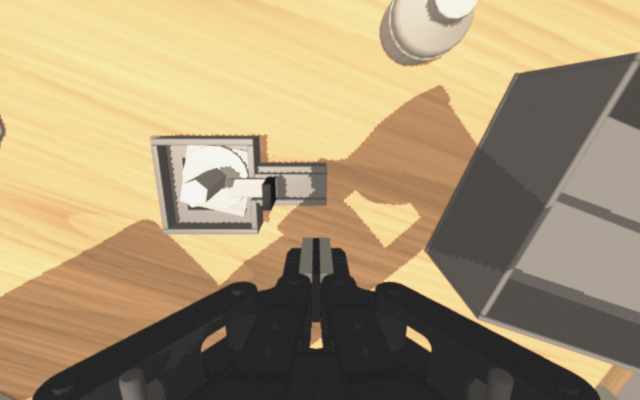

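```bash
python3 - <<'E'
from held import *
s,f,P,Q=held('w16.png'); Z=P[...,2]
m=(Z>58)&(Z<70)&(np.hypot(P[...,0]-519,P[...,1]+268)<26)
q=P[m]; r_=cv2.minAreaRect(q[:,:2].astype(np.float32));print('tab',q.mean(0),len(q),r_)
d=np.array(q.mean(0)[:2])-[526.8,-288.4]; print('travel',d@[-.35,.937],d@[.937,.35])
O=np.array([498.5,-210]);print('dist',(q.mean(0)[:2]-O)@[.35,-.937])
b=cv2.imread('pics/w16.png');cv2.imwrite('pics/w16c.png',cv2.resize(b[125:245,140:340],None,fx=4,fy=4,interpolation=cv2.INTER_CUBIC))
E
```

```text
17.6167 [ 533.8  -305.82  152.82] [ 3.141e+00 -7.000e-04  3.569e-01] 7.91429507444399e-05 [ 0.1  1.3 -0.2]
tab [ 519.05020758 -267.29985182   63.72117192] 291 ((518.1383666992188, -267.3197021484375), (24.595014572143555, 8.045689582824707), 20.51616096496582)
travel 22.483266187738487 0.12349636419371013
dist 60.88253381226148
```

View pics/w16c.png

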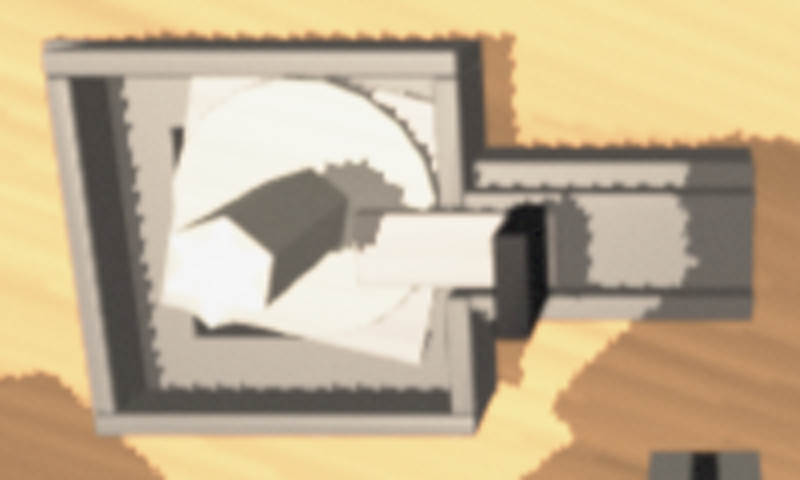

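```bash
python3 - <<'E'
from h import *
s,f=grab('top','t17.png'); a=cv2.imread('pics/top0.png');b=cv2.imread('pics/t17.png')
d=cv2.absdiff(a,b).max(-1); print('scraper/pad/tin/jar/hook/brush/pink/round diffs',[int(np.percentile(d[y0:y1,x0:x1],95)) for x0,x1,y0,y1 in [(298,354,135,166),(232,270,140,168),(324,347,174,196),(376,408,128,158),(318,336,232,266),(165,196,200,272),(258,286,240,268),(234,259,190,218),(444,476,150,176)]])
print(r.sense()['contact_force'])
E
```

```text
scraper/pad/tin/jar/hook/brush/pink/round diffs [12, 11, 12, 11, 12, 12, 12, 12, 11]
[ 0.51428376  0.80555066 -0.39451111]
```

View pics/t17.png

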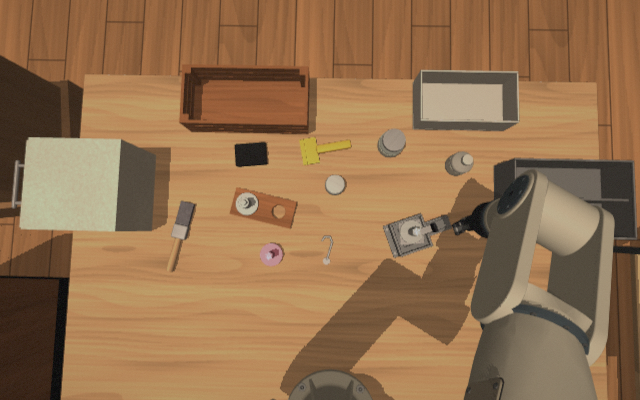

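Nothing else has moved. The joint is in the dock at (412,232), and the rack hole at (278,212) is empty.

```bash
python3 -c "
from rig import r
print(r.sign_off())"
```

```text
the job is handed in; nothing more can be done
None
```

The pole joint is fully home in the dock with the latch slid in over its flange, and the job is handed in at about 17.7 s.

- **Joint:** I took it from the rack and lowered it straight into the measured slot. The foot went in at the first try, so it needed no shuffling. Readings while lowering peaked at about 8 N, on the final seating. After I let go, the flange top measured 24.2 mm above the shelf (24 mm is home), and the bar top measured 79.5 mm (80 mm expected). Both were the same after the latch was pushed.
- **Latch:** I pushed the tab until it stopped firmly, with readings up to about 24 N. The tab moved 22.5 mm, from a start within 2 mm of fully out, and ended 61 mm from the dock's origin (62 mm expected). A picture shows the tongue over the flange.
- **Everything else:** the bystanders look unchanged in the before and after top views. The robot was clear and touching nothing at hand-in.

**What disagreed:** the fingertips did not stand 11 mm ahead of the TCP as described. The camera put them about 22 to 25 mm behind it. My first push therefore passed over the tab without touching it, and I backed off and repeated it lower. It also means the bar was probably gripped only near its top, though it held firmly.

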